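Snap the pocket meter into its bench clip

TASK

Put the pocket meter (the long one with the thick barrel) back in its spring clip on the lab bench: lay it across both pairs of jaws, roughly centred, and press it straight down, without dropping it in, until both ends have snapped past the jaws and it lies fully home. Leave the slim meter and the short one where they lie.

Things in the scene. Friction and masses are not known exactly. Their poses are not given: they have to be found in the camera images.
- meter: Pocket meter to stow; lies level along its x: round white barrel, square head at each end (grey +x, black -x), does not roll. 172 mm long; barrel 24 mm diameter, 136 mm long; heads 32 mm square, 18 long; 0.12 kg. Origin on the axis at mid-length, 16 mm above the bench at the start. Grip across the middle of the barrel. Either way round fits the clip.
- clip: Fixed clip; origin under the middle of its 150 x 70 x 6 mm base plate, long along x. 2 pairs of sprung steel jaws, 12 mm wide, at x = +-45 mm, free between. Noses 53 mm up, 19 mm apart; flared lips end 71 mm up, 52 mm apart. The barrel, along x, first rests on the noses (axis 62 mm up); some 8 N down (up to 25 N if held askew) snaps it onto saddles 32 mm high: home, axis 44 mm up. Heads go outside the jaws.
- slim: Bystander, the slim meter; lies level along its x: round white barrel, square head at each end (grey +x, black -x), does not roll. 190 mm long, barrel 14 mm diameter, heads 24 mm square; too thin for the clip. Origin on the axis at mid-length, 12 mm above the bench.
- stub: Bystander, the short meter; lies level along its x: round white barrel, square head at each end (grey +x, black -x), does not roll. 90 mm long, barrel 24 mm diameter, heads 32 mm square; too short for the clip. Origin on the axis at mid-length, 16 mm above the bench.

How it is judged (in metres and radians):
At the end, for the whole second after the job is handed in: The meter lies at rest in the clip, released: its axis 39 to 48 mm above the bench (44 is fully home), along the clip's x within 4 degrees (it may be either way round), its middle within 6 mm of the clip's middle across and 16 mm along (x of meter in the frame of clip between -0.016 and 0.016 m and y of meter in the frame of clip between -0.006 and 0.006 m and z of meter in the frame of clip between 0.039 and 0.048 m and angle between the x axis of meter and the x axis of clip, either way round below 0.07 rad and linear speed of meter below 0.02 m/s); the robot touches nothing.
It fails at once if the slim meter was moved more than 30 mm (distance of slim from where it was at the start of the episode above 0.03 m).
It fails at once if the short meter was moved more than 30 mm (distance of stub from where it was at the start of the episode above 0.03 m).
It fails at once if the meter was dropped from above the clip (falling faster than 0.6 m/s, untouched by the fingers, its axis over 65 mm high) (contact force between the fingers and meter below 0.05 N and linear speed of meter above 0.6 m/s and z of meter in the frame of clip above 0.065 m).
It also fails if it takes over 42 s, if anything falls off the work surface, if the arm or the gripper's body presses on something with over 40 N, if the wrist force passes 120 N, or if a joint passes its speed limit or range.

ROBOT

A 6-joint arm with a two-finger parallel gripper is mounted at the origin on the work surface. World frame = base frame: x ahead of the robot, y to its left, z up, the work surface at z = 0. Lengths are in mm, angles in rad, forces in N, time in s.
With the tool pointing down it reaches from about 375 to 900 mm from the base axis. Payload 3.1 kg.
Tool frame: the origin (TCP) lies midway between the tips of the shut fingers; the grasp point (between the pads) lies 19 mm behind it; z points along the fingers, x is the direction in which the jaws open and shut, and the axes are right-handed (so a half turn about z gives the same grasp; the last joint's range is limited). The gripper opens to 87 mm and grips with 3 to 60 N. Pads are 19 mm wide; open, the fingers measure 117 mm over their backs; the gripper's body (75 mm by 190 mm) begins 51 mm behind the grasp point.
Start: joints at [-1.319, 0.527, 1.433, -0, 1.181, -0.178], TCP at [261.018, -567.861, 222.548] pointing down, gripper open.
Joint ranges: [-3.08, 3.08], [-0.75, 2.2], [0.22, 2.44], [-1.43, 4.57], [0, 2.65], [-2.85, 2.85]. Speed limits (rad/s): [2.79, 2.79, 3.14, 3.14, 3.14, 3.14].

INTERFACE

Orientations are given as a rotation vector (axis times angle).
In Python, from cell import robot gives the robot as it stands. The module is installed in compiled form; this text tells all that it offers.
- The arm moves only by the shell command python3 -m inch 'ROWS' [FORCE]. ROWS is JSON, a list of rows, each an object with "translation": the shift along the tool's x, y, z in m, a list of three; "angular": the turn, a rotation vector about the tool's x, y, z in rad, a list of three; "fingers": the finger opening in m, from 0 to 0.087. In form: [{"translation": [dx, dy, dz], "angular": [wx, wy, wz], "fingers": fingers}, ...]. A call has 1 to 12 rows; each row shifts and turns the commanded pose from where the row before left it, along the tool's axes as they then stand; what a row does not reach is not made up. A row lasts 1/8 s, in which the tool goes at most 62.5 mm and 10.7 degrees, less where a joint would pass 70% of its speed; a pose out of reach is approached as far as the arm can. A call with a gripper value outside its range is refused whole. The fingers move at their own pace and stop on an object; FORCE is the grip in N (left out, the last holds). Time passes only in rows, so rows that do not move let the fingers close. It gives the time, the measured TCP pose, the force and the opening at its end, in the units of the state.
- robot.state(): the state, without advancing time (a new reading comes with each control period).
- robot.capture(name): name is "side" or "top" or "wrist"; returns (picture, depth): 384x512x3 uint8, red, green, blue; 384x512 float32, mm along the optical axis (not along the pixel's ray), 0 where there is no reading.
- robot.camera_model(name): a dict with "fx", "fy", "cx", "cy" (pixels), "xyz" and "attitude" of the camera in the world; the wrist camera has in their place "tool_from_camera" (4x4, takes a point from camera to tool coordinates, whose origin is the TCP and whose axes are the tool frame's). Camera axes: x right, y down, z forward; pixel columns grow to the right and rows downward; lengths in mm; the calibration is good to about 2 mm. A picture is of the moment at which its call begins: read the wrist's pose just before it. camera_model takes no time and is no camera call.
- robot.hand_in(): hands the job in, once; it reports no verdict.
The state is a dict: "time": time; "q": joint angles; "qd": joint speeds; "joint_efforts": joint torques, N m; "ee_pos": TCP position; "orientation": TCP orientation; "ft_force": force on the tool from outside, world axes, zero at the start; "wrist_torque": the same for the moment, N m; "finger_gap": finger opening in mm.
Only numpy, scipy, OpenCV 4.12 (cv2) and the standard library are available. Lean on these libraries where they do the work, as an engineer would, in place of code of your own. Each camera call takes 0.05 s, during which the arm holds its last target.

## Working session

There is one attempt and no reset: what is moved stays moved. The work goes in short steps, Python scripts to look and compute and a shell command to move; the robot and the scene stay as the last step left them, time stands still between calls to the robot, and variables do not carry over. Pictures are saved under pics/ and viewed, and the job is handed in when it is done.

```bash
mkdir -p pics
python3 - <<'E'
from cell import robot
import cv2
print(robot.state())
for n in("top","side","wrist"):
    p,d=robot.capture(n); cv2.imwrite(f"pics/{n}0.png",p[:,:,::-1]); print(n,robot.camera_model(n))
    import numpy as np; np.save(f"pics/{n}0.npy",d)
E
```

```text
{'time': 0.0, 'q': array([-1.31852276e+00,  5.28472247e-01,  1.43390286e+00, -3.67098229e-05,
        1.18141198e+00, -1.78485896e-01]), 'qd': array([-0.00092669,  0.00045068,  0.00043532,  0.00237272,  0.00091545,
        0.0002977 ]), 'joint_efforts': array([ 2.45207257e-04, -4.40044177e+01, -1.76592547e+01,  6.32848218e-02,
        5.82044001e-02, -1.72791392e-04]), 'ee_pos': array([ 260.81288494, -567.16483559,  221.56773623]), 'orientation': array([-2.64365328e+00,  1.69454131e+00,  2.56074355e-03]), 'ft_force': array([-0.08524185, -0.44218347, -0.99259096]), 'wrist_torque': array([0.00271646, 0.01226765, 0.0098657 ]), 'finger_gap': 86.99655556204853}
top {'fx': 346.6898286075289, 'fy': 346.6898286075289, 'cx': 257.40891689052927, 'cy': 188.00383619093475, 'xyz': array([474.6046443 , -28.25836587, 810.46159255]), 'attitude': array([-2.16927821,  2.16200008, -0.07267559])}
side {'fx': 371.47358992009237, 'fy': 371.47358992009237, 'cx': 257.873557247941, 'cy': 199.01126820096025, 'xyz': array([295.65083697, 597.19880461, 464.99869678]), 'attitude': array([-0.48280273,  2.56070158, -1.41091423])}
wrist {'fx': 287.12456277907273, 'fy': 287.12456277907273, 'cx': 255.70715871928408, 'cy': 191.41538424865033, 'tool_from_camera': array([[ 9.99999691e-01, -6.28640749e-04, -4.71612758e-04,
         7.99948330e-01],
       [ 7.39874318e-04,  9.55403432e-01,  2.95302785e-01,
        -8.09014142e+01],
       [ 2.64941083e-04, -2.95303043e-01,  9.55403602e-01,
        -1.61974598e+02],
       [ 0.00000000e+00,  0.00000000e+00,  0.00000000e+00,
         1.00000000e+00]])}
```

View pics/top0.png

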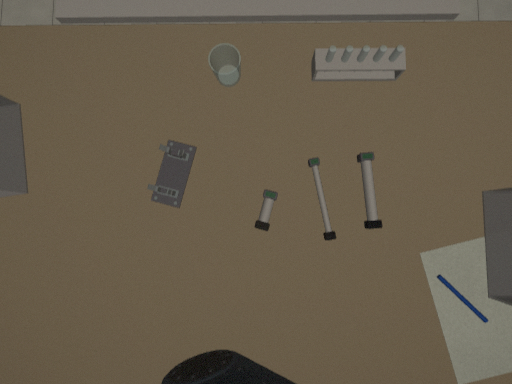

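View pics/side0.png

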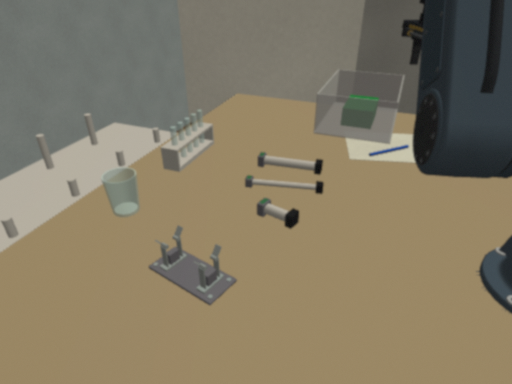

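The top view shows the meter from (366,157) to (373,224), slim (314,162)–(330,235), stub around (266,210) and the clip around (174,174). The side view shows the same layout. Next I'll enlarge crops.

```bash
cat > h.py <<'E'
import numpy as np,cv2
from scipy.spatial.transform import Rotation as R
from cell import robot
def cam(n,st=None):
    m=robot.camera_model(n)
    if n=="wrist":
        T=np.eye(4);T[:3,:3]=R.from_rotvec(st["orientation"]).as_matrix();T[:3,3]=st["ee_pos"];T=T@m["tool_from_camera"]
        Rm,t=T[:3,:3],T[:3,3]
    else: Rm,t=R.from_rotvec(m["attitude"]).as_matrix(),np.array(m["xyz"])
    return m,Rm,t
def ray(c,u,v):
    m,Rm,t=c; return t,Rm@np.array([(u-m["cx"])/m["fx"],(v-m["cy"])/m["fy"],1])
def atz(c,u,v,z):
    t,d=ray(c,u,v); return t+d*(z-t[2])/d[2]
def proj(c,P):
    m,Rm,t=c; p=Rm.T@(np.array(P)-t); return m["fx"]*p[0]/p[2]+m["cx"],m["fy"]*p[1]/p[2]+m["cy"]
def tri(c1,p1,c2,p2):
    a,d=ray(c1,*p1);b,e=ray(c2,*p2); d=d/np.linalg.norm(d);e=e/np.linalg.norm(e)
    s=np.linalg.lstsq(np.c_[d,-e],b-a,rcond=None)[0]; P,Q=a+s[0]*d,b+s[1]*e
    return (P+Q)/2,np.linalg.norm(P-Q)
def crop(src,dst,x0,y0,w,h,k):
    p=cv2.imread(src)[y0:y0+h,x0:x0+w]; p=cv2.resize(p,None,fx=k,fy=k,interpolation=cv2.INTER_CUBIC)
    p=cv2.convertScaleAbs(p,alpha=1.6)
    for i in range(0,w,10): cv2.putText(p,str(x0+i),(i*k,8),0,.3,(0,255,255)); cv2.line(p,(i*k,10),(i*k,14),(0,255,255))
    for i in range(0,h,10): cv2.putText(p,str(y0+i),(0,i*k+4),0,.3,(0,255,255)); 
    cv2.imwrite(dst,p)
E
python3 - <<'E'
from h import *
crop("pics/top0.png","pics/c1.png",300,140,100,110,5)
crop("pics/top0.png","pics/c2.png",140,130,70,85,7)
crop("pics/side0.png","pics/c3.png",235,140,100,90,6)
crop("pics/side0.png","pics/c4.png",140,220,100,85,7)
t=cam("top");d=np.load("pics/top0.npy")
for u,v,z in[(366,157,32),(373,224,32),(369,190,28),(174,174,6),(266,210,28),(322,198,19)]: print(atz(t,u,v,z).round(),d[v,u], 810-d[v,u])
E
```

```text
[ 615. -256.   32.] 782.9476 27.05243
[ 464. -268.   32.] 766.4031 43.596924
[ 540. -262.   28.] 778.2801 31.71991
[579. 186.   6.] 813.82117 -3.821167
[495. -31.  28.] 781.1841 28.815918
[ 522. -158.   19.] 792.69525 17.304749
```

View pics/c1.png

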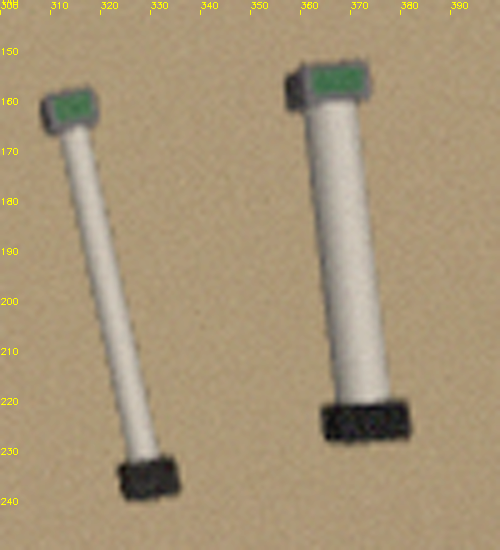

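View pics/c2.png

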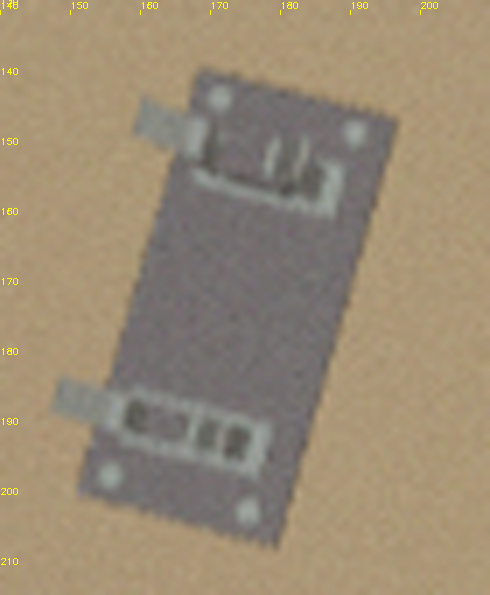

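View pics/c3.png

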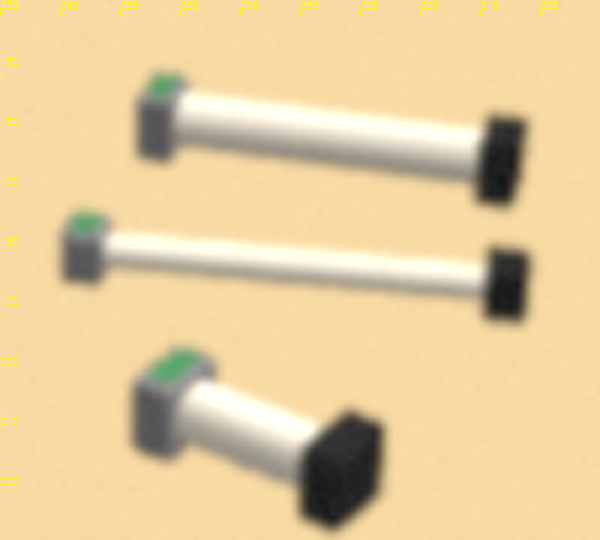

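View pics/c4.png

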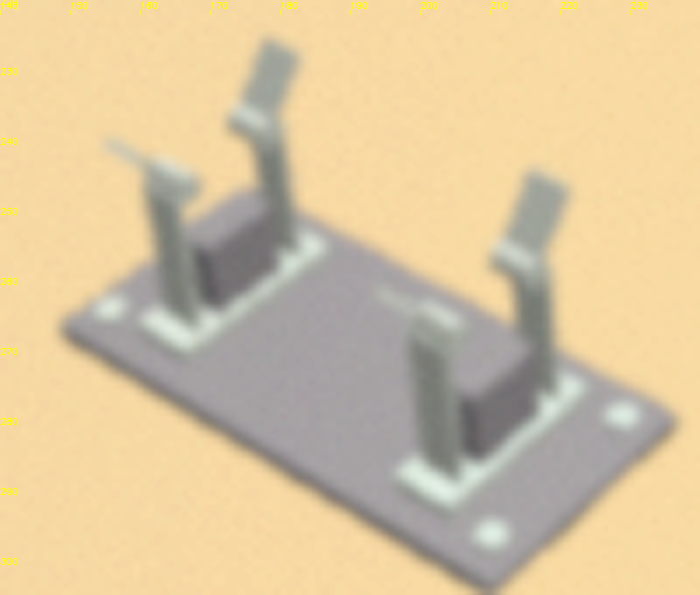

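Run:
```python
from h import *
t,s=cam("top"),cam("side")
T=[(168.6,139.7),(196.9,147.1),(179.7,208.3),(151.1,200.3)]
S=[(149,267.1),(175.4,246.7),(236.9,280.4),(210,304.3)]
A=[]
for a,b in zip(T,S):
    P,e=tri(t,a,s,b); A.append(P); print("clip",P.round(1),round(e,1),atz(t,*a,6).round(1),atz(s,*b,6).round(1))
for Q in (A,[atz(t,*a,6) for a in T]):
    Q=np.array(Q); x=Q[0]+Q[1]-Q[2]-Q[3]; print("ctr",Q.mean(0),"yaw",np.degrees(np.arctan2(x[1],x[0])),np.linalg.norm(x)/2)
print("green",tri(t,(367.4,156),s,(262.5,154.2)))
B=[tri(t,a,s,b) for a,b in [((366,160.2),(264.7,159.5)),((372.4,220.4),(315.3,166))]]
print(B,atz(t,366,160.2,24),atz(t,372.4,220.4,24))
# stub
print("stub",[proj(t,(495,-31,28))])
```

```text
clip [661.3 201.5   2.3] 0.5 [660.7 200.6   6. ] [658.1 204.6   6. ]
clip [645.4 134.4   2.4] 3.8 [642.9 132.8   6. ] [644.7 138.3   6. ]
clip [4.994e+02 1.720e+02 2.000e-01] 2.1 [498.3 170.2   6. ] [497.9 177.5   6. ]
clip [517.3 239.1   2.8] 1.0 [516.7 237.8   6. ] [516.3 241.6   6. ]
ctr [580.86860075 186.74854144   1.9338389 ] yaw -14.52283178272117 149.80111999378644
ctr [579.63513768 185.35677159   6.        ] yaw -14.491354320023321 149.06233537660327
green (array([ 617.04903615, -260.0194326 ,   29.98131295]), np.float64(0.6363152168113668))
[(array([ 610.429697  , -260.9727992 ,   14.77657335]), np.float64(0.20328507589594116)), (array([ 472.26990307, -271.93728569,   15.61793682]), np.float64(0.16989053545522645))] [ 608.75879719 -258.30434637   24.        ] [ 472.21307302 -269.38932474   24.        ]
stub [(np.float64(266.1263669798811), np.float64(209.77937406937207))]
```

```bash
python3 -m inch '[{"translation":[-0.0156,-0.038,0],"angular":[0,0,0],"fingers":0.087},{"translation":[-0.0156,-0.038,0],"angular":[0,0,0],"fingers":0.087},{"translation":[-0.0156,-0.038,0],"angular":[0,0,0],"fingers":0.087},{"translation":[-0.0156,-0.038,0],"angular":[0,0,0],"fingers":0.087},{"translation":[-0.0156,-0.038,0],"angular":[0,0,0],"fingers":0.087},{"translation":[-0.0156,-0.038,0],"angular":[0,0,0],"fingers":0.087},{"translation":[-0.0156,-0.038,0],"angular":[0,0,0],"fingers":0.087},{"translation":[-0.0156,-0.038,0],"angular":[0,0,0],"fingers":0.087},{"translation":[-0.0156,-0.038,0],"angular":[0,0,0],"fingers":0.087},{"translation":[-0.0156,-0.038,0],"angular":[0,0,0.0],"fingers":0.087},{"translation":[0,0,0],"angular":[0,0,0.175],"fingers":0.087},{"translation":[0,0,0],"angular":[0,0,0.175],"fingers":0.087}]' 
python3 -m inch '[{"translation":[0,0,0],"angular":[0,0,0],"fingers":0.087}]'
cat > wcap.py <<'E'
import sys,pickle
from h import *
n=sys.argv[1]
st=robot.state(); p,d=robot.capture("wrist"); cv2.imwrite(f"pics/{n}.png",p[:,:,::-1]); np.save(f"pics/{n}.npy",d); pickle.dump(cam("wrist",st),open(f"pics/{n}.pkl","wb"))
Rm=R.from_rotvec(st["orientation"]).as_matrix()
print(st["time"],st["ee_pos"].round(1),"tool x yaw",np.degrees(np.arctan2(Rm[1,0],Rm[0,0])).round(2),"z",Rm[:,2].round(4),st["ft_force"].round(2),st["finger_gap"].round(1))
E
python3 wcap.py w1
```

```text
time: 1.65
ee_pos: [541.4, -266.4, 222.1]
orientation: [2.305, -2.135, -0.001]
ft_force: [0.2, 0.2, -0.4]
finger_gap: 86.9
time: 1.78
ee_pos: [541.0, -267.1, 222.2]
orientation: [2.312, -2.127, -0.001]
ft_force: [-0.1, -0.0, 0.7]
finger_gap: 87.3Traceback (most recent call last):
  File "wcap.py", line 6, in <module>
    print(st["time"],st["ee_pos"].round(1),"tool x yaw",np.degrees(np.arctan2(Rm[1,0],Rm[0,0])).round(2),"z",Rm[:,2].round(4),st["ft_force"].round(2),st["finger_gap"].round(1))
                                                                                                                                                      ^^^^^^^^^^^^^^^^^^^^^^
AttributeError: 'float' object has no attribute 'round'
```

View pics/w1.png

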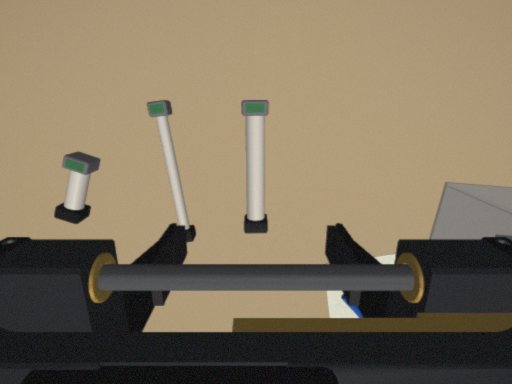

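The meter is vertical in the wrist picture, with its barrel from (255.5,115) to (256,219), and it sits well centred. I'll go down for a second view.

```bash
sed -i 's/,st\["finger_gap"\].round(1)/,st["finger_gap"]/' wcap.py
python3 -m inch '[{"translation":[0,0,0.035],"angular":[0,0,0],"fingers":0.087},{"translation":[0,0,0.035],"angular":[0,0,0],"fingers":0.087},{"translation":[0,0,0.035],"angular":[0,0,0],"fingers":0.087},{"translation":[0,0,0],"angular":[0,0,0],"fingers":0.087}]' 
python3 wcap.py w2
python3 - <<'E'
from h import *
crop("pics/w1.png","pics/w1c.png",225,90,60,150,5)
crop("pics/w2.png","pics/w2c.png",200,20,110,200,4)
E
```

```text
time: 2.33
ee_pos: [539.0, -266.2, 114.9]
orientation: [2.31, -2.128, -0.011]
ft_force: [-0.6, 0.3, 1.4]
finger_gap: 87.5
2.325 [ 539.  -266.2  114.9] tool x yaw -85.29 z [-0.0057  0.0043 -1.    ] [-0.55  0.28  1.38] 87.49346053579244
```

View pics/w2.png

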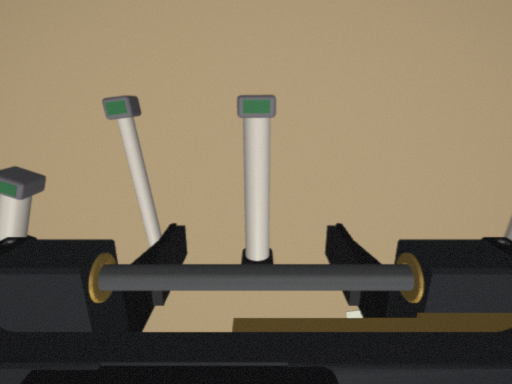

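View pics/w1c.png

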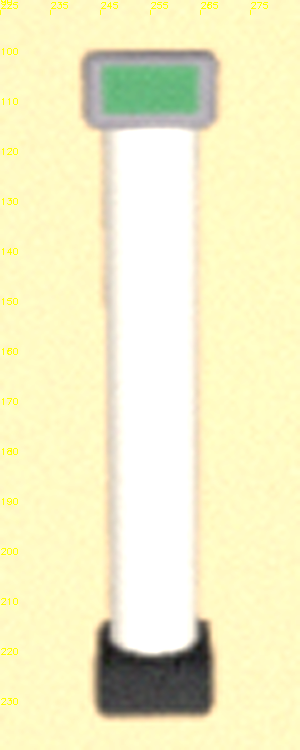

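View pics/w2c.png

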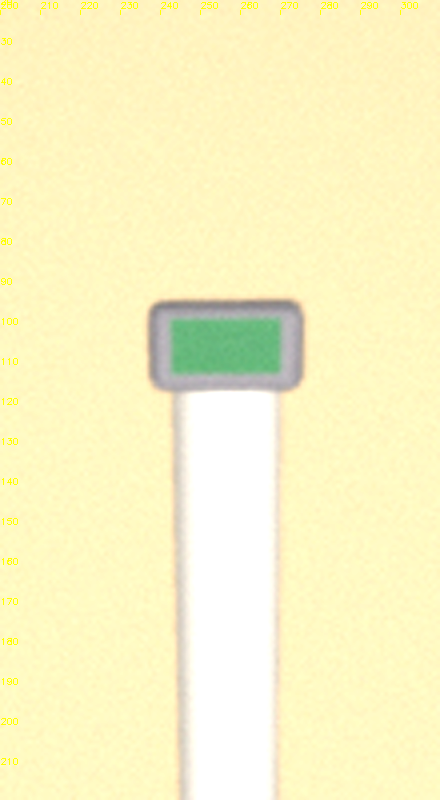

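Run:
```python
from h import *
import pickle
a,b=[pickle.load(open(f"pics/{n}.pkl","rb")) for n in("w1","w2")]
g=tri(a,(255,107.6),b,(256.3,106.5)); k=tri(a,(255.6,220.4),b,(257.3,260))
print(g,k)
for c,p,q in((a,(255,107.6),(255.6,220.4)),(b,(256.3,106.5),(257.3,260))):
  P,Q=atz(c,*p,32),atz(c,*q,28); print(P.round(1),Q.round(1),np.degrees(np.arctan2(*(P-Q)[1::-1])), "ctr by lengths", (Q+(P-Q)*(68/145)).round(1) )
```

```text
(array([ 612.22893584, -260.39605983, -212.0549548 ]), np.float64(0.07903032188043731)) (array([ 469.10395827, -273.75060641,   22.06176197]), np.float64(0.301956899811648))
[ 616.3 -260.8   32. ] [ 471.6 -273.4   28. ] 4.994751051456954 ctr by lengths [ 539.4 -267.5   29.9]
[ 616.6 -260.8   32. ] [ 472.7 -273.6   28. ] 5.0902069665303875 ctr by lengths [ 540.2 -267.6   29.9]
```

```bash
python3 -m inch '[{"translation":[0.0012,-0.0008,0.032],"angular":[0,0,0],"fingers":0.087},{"translation":[0,0,0.032],"angular":[0,0,0],"fingers":0.087},{"translation":[0,0,0.032],"angular":[0,0,0],"fingers":0.087},{"translation":[0,0,0.011],"angular":[0,0,0],"fingers":0.087},{"translation":[0,0,0.004],"angular":[0,0,0],"fingers":0.087},{"translation":[0,0,0],"angular":[0,0,0],"fingers":0.087}]' 
python3 wcap.py w3
```

```text
time: 3.12
ee_pos: [542.9, -269.2, 7.8]
orientation: [-2.309, 2.129, -0.004]
ft_force: [0.4, 0.3, 0.4]
finger_gap: 86.9
3.125 [ 542.9 -269.2    7.8] tool x yaw -85.35 z [ 0.0019 -0.0014 -1.    ] [0.41 0.27 0.41] 86.86188320584961
```

View pics/w3.png

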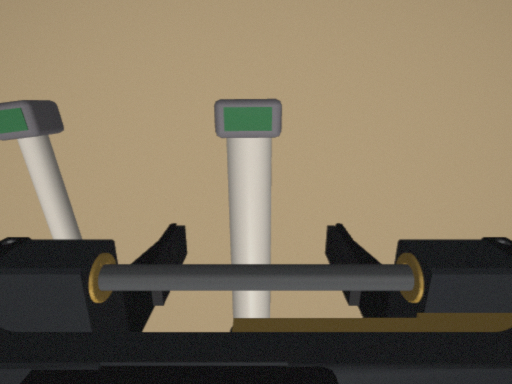

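```bash
python3 -m inch '[{"translation":[0,0,0],"angular":[0,0,0],"fingers":0.087}]';python3 -m inch '[{"translation":[0,0,0],"angular":[0,0,0],"fingers":0.087}]'
python3 - <<'E'
from h import *
st=robot.state();c=cam("wrist",st); print(st["ee_pos"])
print(atz(c,248,119,32))
E
```

```text
time: 3.3
ee_pos: [542.7, -269.0, 7.7]
orientation: [-2.309, 2.13, -0.003]
ft_force: [0.2, 0.3, 0.6]
finger_gap: 87.2
time: 3.42
ee_pos: [542.4, -268.8, 7.2]
orientation: [-2.309, 2.13, -0.002]
ft_force: [-0.5, -0.4, -0.2]
finger_gap: 86.7
[ 542.3898401  -268.76730009    7.20523187]
[ 615.86030692 -260.08315588   32.        ]
```

```bash
python3 -m inch '[{"translation":[-0.0017,0.0024,0.003],"angular":[0,0,-0.006],"fingers":0.087},{"translation":[0,0,0],"angular":[0,0,0],"fingers":0.087},{"translation":[0,0,0],"angular":[0,0,0],"fingers":0.02},{"translation":[0,0,0],"angular":[0,0,0],"fingers":0.01},{"translation":[0,0,0],"angular":[0,0,0],"fingers":0.01},{"translation":[0,0,0],"angular":[0,0,0],"fingers":0.01},{"translation":[0,0,0],"angular":[0,0,0],"fingers":0.01},{"translation":[0,0,0],"angular":[0,0,0],"fingers":0.01}]' 50
python3 wcap.py w4
```

```text
time: 4.42
ee_pos: [539.5, -267.1, 3.5]
orientation: [-2.316, 2.123, 0.0]
ft_force: [-0.5, -0.4, 0.8]
finger_gap: 35.0
4.425 [ 539.5 -267.1    3.5] tool x yaw -85.03 z [-0.  0. -1.] [-0.53 -0.4   0.76] 34.981952074025386
```

View pics/w4.png

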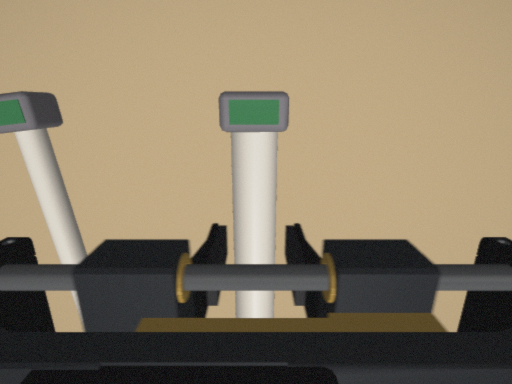

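Still closing, and the barrel is centred between the fingers. Next I'll finish the closing and lift.

```bash
python3 -m inch '[{"translation":[0,0,0],"angular":[0,0,0],"fingers":0.01},{"translation":[0,0,0],"angular":[0,0,0],"fingers":0.01},{"translation":[0,0,0],"angular":[0,0,0],"fingers":0.01},{"translation":[0,0,0],"angular":[0,0,0],"fingers":0.01}]' 50
python3 -m inch '[{"translation":[0,0,-0.01],"angular":[0,0,0],"fingers":0.01},{"translation":[0,0,-0.03],"angular":[0,0,0],"fingers":0.01},{"translation":[0,0,-0.05],"angular":[0,0,0],"fingers":0.01},{"translation":[0,0,-0.05],"angular":[0,0,0],"fingers":0.01},{"translation":[0,0,-0.05],"angular":[0,0,0],"fingers":0.01},{"translation":[0,0,0],"angular":[0,0,0],"fingers":0.01}]'
python3 wcap.py w5
```

```text
time: 4.97
ee_pos: [539.5, -267.0, 3.5]
orientation: [-2.316, 2.123, 0.0]
ft_force: [0.1, -0.2, 0.1]
finger_gap: 22.6
time: 5.72
ee_pos: [542.1, -268.9, 198.9]
orientation: [-2.315, 2.122, -0.017]
ft_force: [0.5, 0.1, -1.5]
finger_gap: 22.8
5.725 [ 542.1 -268.9  198.9] tool x yaw -85.02 z [ 0.009  -0.0067 -0.9999] [ 0.55  0.15 -1.48] 22.772357580402527
```

View pics/w5.png

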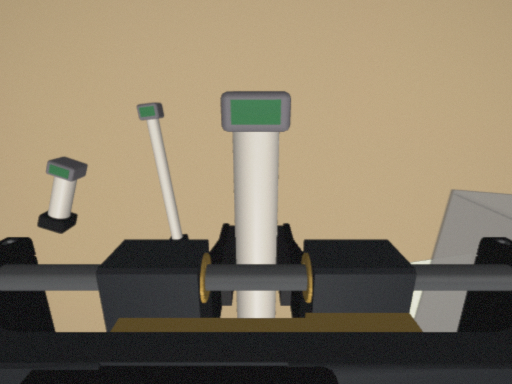

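The meter is gripped and level. Now I'll carry it toward the clip, stopping to look.

```bash
python3 -m inch '[{"translation":[-0.02,-0.002,0],"angular":[0,0,0],"fingers":0.01},{"translation":[-0.036,-0.003,0],"angular":[0,0,0],"fingers":0.01},{"translation":[-0.04,-0.003,0],"angular":[0,0,0],"fingers":0.01},{"translation":[-0.04,-0.003,0],"angular":[0,0,0],"fingers":0.01},{"translation":[-0.04,-0.003,0],"angular":[0,0,0],"fingers":0.01},{"translation":[-0.04,-0.003,0],"angular":[0,0,0],"fingers":0.01},{"translation":[-0.036,-0.003,0],"angular":[0,0,0],"fingers":0.01},{"translation":[-0.036,-0.003,0],"angular":[0,0,0],"fingers":0.01},{"translation":[0,0,0],"angular":[0,0,0.1],"fingers":0.01},{"translation":[0,0,0],"angular":[0,0,0.12],"fingers":0.01},{"translation":[0,0,0],"angular":[0,0,0.12],"fingers":0.01},{"translation":[0,0,0],"angular":[0,0,0],"fingers":0.01}]'
python3 -m inch '[{"translation":[0,0,0],"angular":[0,0,0],"fingers":0.01},{"translation":[0,0,0],"angular":[0,0,0],"fingers":0.01},{"translation":[0,0,0],"angular":[0,0,0],"fingers":0.01}]'
python3 wcap.py w6
```

```text
time: 7.28
ee_pos: [535.4, 23.2, 191.7]
orientation: [1.924, -2.479, -0.006]
ft_force: [-0.9, 0.3, -1.8]
finger_gap: 22.8
time: 7.65
ee_pos: [537.4, 21.9, 193.5]
orientation: [1.924, -2.484, -0.0]
ft_force: [-0.2, 0.2, -0.9]
finger_gap: 22.7
7.65 [537.4  21.9 193.5] tool x yaw -104.48 z [-2.e-04  1.e-04 -1.e+00] [-0.15  0.2  -0.91] 22.745177468343392
```

View pics/w6.png

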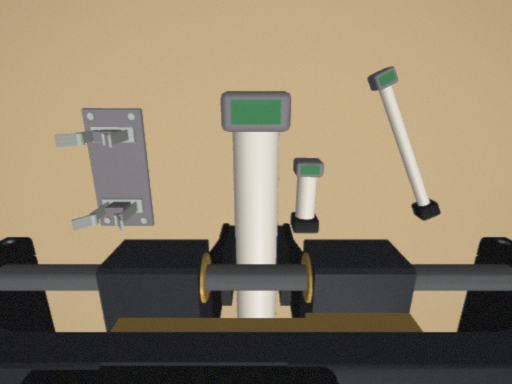

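```bash
python3 -m inch '[{"translation":[-0.02,0,0],"angular":[0,0,0],"fingers":0.01},{"translation":[-0.03,0,0],"angular":[0,0,0],"fingers":0.01},{"translation":[-0.02,0,0],"angular":[0,0,0],"fingers":0.01},{"translation":[0,0,0],"angular":[0,0,0],"fingers":0.01},{"translation":[0,0,0],"angular":[0,0,0],"fingers":0.01},{"translation":[0,0,0],"angular":[0,0,0],"fingers":0.01},{"translation":[0,0,0],"angular":[0,0,0],"fingers":0.01}]'
python3 wcap.py w7
python3 - <<'E'
from h import *
crop("pics/w6.png","pics/w6c.png",50,95,115,140,5)
crop("pics/w7.png","pics/w7c.png",90,95,125,140,5)
E
```

```text
time: 8.57
ee_pos: [554.9, 88.9, 193.6]
orientation: [1.922, -2.485, -0.0]
ft_force: [-0.4, -0.2, -1.6]
finger_gap: 22.6
8.575 [554.9  88.9 193.6] tool x yaw -104.56 z [-2.e-04 -1.e-04 -1.e+00] [-0.41 -0.22 -1.58] 22.580154585858395
```

View pics/w6c.png

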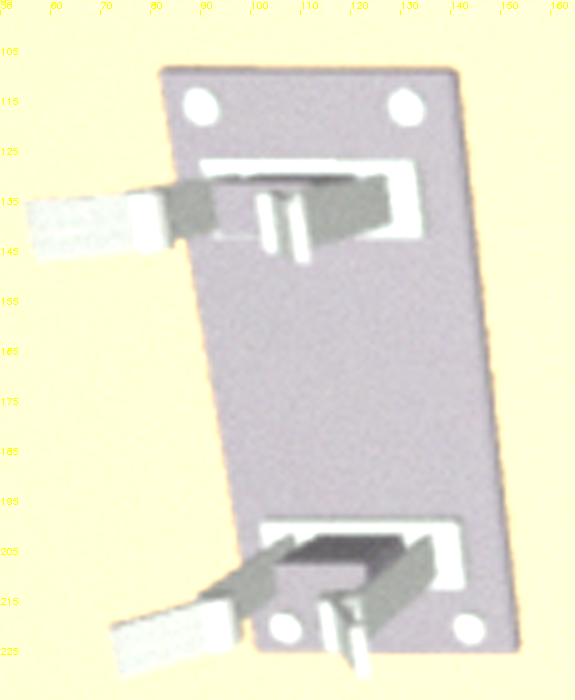

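View pics/w7c.png

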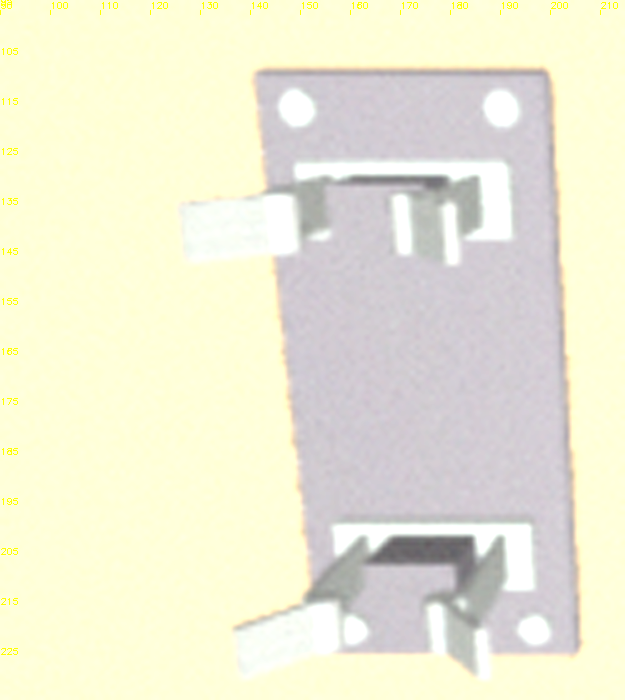

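Run:
```python
from h import *
import pickle
a,b=[pickle.load(open(f"pics/{n}.pkl","rb")) for n in("w6","w7")]
A=[(82.4,108.6),(141,108.8),(153.6,225),(90.2,116.4),(131.2,116.4),(144,220.8)]
B=[(141.4,109.2),(199,109.3),(205.6,225.6),(149.4,116.6),(190.2,116.6),(197,221)]
for p,q in zip(A,B):
    P,e=tri(a,p,b,q); print(P.round(1),round(e,1),atz(a,*p,6).round(1),atz(b,*q,6).round(1))
for c,X in((a,A),(b,B)):
    X=[atz(c,*p,6) for p in X]; ctr=(X[0]+X[2])/2; x=X[1]-X[2]; y=X[0]-X[1]
    print("ctr",ctr.round(1),"yaw",np.degrees(np.arctan2(x[1],x[0])),np.degrees(np.arctan2(-y[0],y[1])),np.linalg.norm(x),np.linalg.norm(y), "screwdiag",(X[3]+X[5])/2)
N=[atz(b,159.1,140,53),atz(b,166.8,220,53)]; x=N[0]-N[1]
print("noses",N,(N[0]+N[1])/2,np.degrees(np.arctan2(x[1],x[0])))
st=robot.state();Rm=R.from_rotvec(st["orientation"]).as_matrix()
# held meter head centre
for v in(112,):
  P=atz(b,255.7,v,st["ee_pos"][2]+13+16); print("green",Rm.T@(P-st["ee_pos"]))
```

```text
[660.4 199.4   4.6] 0.3 [660.4 198.5   6. ] [660.2 198.9   6. ]
[643.4 135.   -1.1] 0.3 [643.  132.3   6. ] [643.1 133.7   6. ]
[498.9 171.8   2.7] 0.6 [500.3 170.1   6. ] [499.9 170.9   6. ]
[649.7 191.9   8.6] 0.1 [649.9 193.4   6. ] [649.9 192.8   6. ]
[637.7 145.9   7.6] 0.1 [637.8 146.6   6. ] [637.8 146.3   6. ]
[509.6 179.3   7.6] 0.0 [509.1 180.2   6. ] [509.  179.9   6. ]
ctr [580.3 184.3   6. ] yaw -14.828315177536568 -14.712865660076243 147.62554074747558 68.50561645691208 screwdiag [579.52413996 186.76621701   6.        ]
ctr [580.  184.9   6. ] yaw -14.567321798185917 -14.700290241133766 147.95893338596852 67.41134499990024 screwdiag [579.45939847 186.34822527   6.        ]
noses [array([622.90277264, 174.66619504,  53.        ]), array([535.58964554, 197.63926429,  53.        ])] [579.24620909 186.15272967  53.        ] -14.741065343095332
green [  1.01355257 -77.50977873 -29.00561676]
```

Run:
```python
from h import *
crop("pics/w7.png","pics/w7d.png",210,80,90,150,5)
```

```text
(no output)
```

View pics/w7d.png

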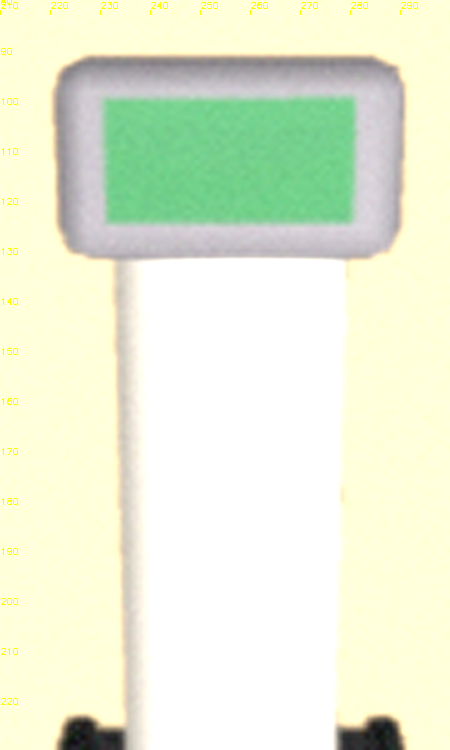

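Clip centre estimates agree near (579.6,186.2) with yaw −14.65°. In the w7 crop the held barrel is centred at u≈256 and straight. Next I'll move over the clip.

```bash
python3 -m inch '[{"translation":[-0.025,0,0],"angular":[0,0,0],"fingers":0.01},{"translation":[-0.03,0,0],"angular":[0,0,0],"fingers":0.01},{"translation":[-0.03,0,0],"angular":[0,0,0],"fingers":0.01},{"translation":[-0.016,0.0005,0],"angular":[0,0,0.0015],"fingers":0.01},{"translation":[0,0,0.03],"angular":[0,0,0],"fingers":0.01},{"translation":[0,0,0.03],"angular":[0,0,0],"fingers":0.01},{"translation":[0,0,0.03],"angular":[0,0,0],"fingers":0.01},{"translation":[0,0,0],"angular":[0,0,0],"fingers":0.01},{"translation":[0,0,0],"angular":[0,0,0],"fingers":0.01},{"translation":[0,0,0],"angular":[0,0,0],"fingers":0.01},{"translation":[0,0,0],"angular":[0,0,0],"fingers":0.01}]'
python3 wcap.py w8
python3 - <<'E'
from h import *
p,d=robot.capture("side"); cv2.imwrite("pics/s8.png",p[:,:,::-1]); crop("pics/s8.png","pics/s8c.png",100,160,190,150,4)
E
```

```text
time: 10.0
ee_pos: [580.6, 187.6, 104.8]
orientation: [-1.92, 2.484, -0.002]
ft_force: [-0.7, -0.0, -2.2]
finger_gap: 22.9
10.0 [580.6 187.6 104.8] tool x yaw -104.59 z [ 2.3e-03  3.0e-04 -1.0e+00] [-0.73 -0.05 -2.19] 22.86407346560598
```

View pics/s8c.png

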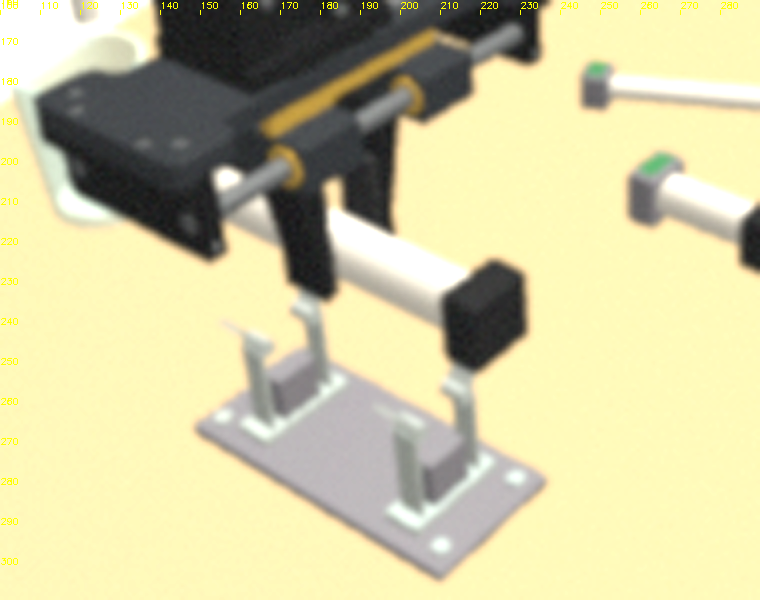

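View pics/w8.png

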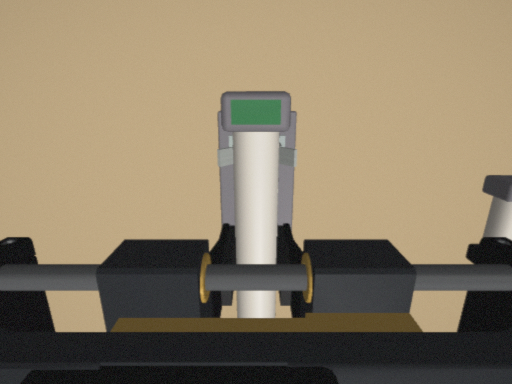

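```bash
python3 -m inch '[{"translation":[0.001,0.0006,0.015],"angular":[0,0,0],"fingers":0.01},{"translation":[0,0,0.018],"angular":[0,0,0],"fingers":0.01},{"translation":[0,0,0.012],"angular":[0,0,0],"fingers":0.01},{"translation":[0,0,0.005],"angular":[0,0,0],"fingers":0.01},{"translation":[0,0,0],"angular":[0,0,0],"fingers":0.01},{"translation":[0,0,0],"angular":[0,0,0],"fingers":0.01},{"translation":[0,0,0],"angular":[0,0,0],"fingers":0.01}]' 60
python3 wcap.py w9
python3 - <<'E'
from h import *
p,d=robot.capture("side"); cv2.imwrite("pics/s9.png",p[:,:,::-1]); crop("pics/s9.png","pics/s9c.png",100,180,170,130,4)
crop("pics/w9.png","pics/w9c.png",190,80,140,150,4)
E
```

```text
time: 10.98
ee_pos: [579.4, 186.8, 54.1]
orientation: [-1.921, 2.485, -0.001]
ft_force: [0.1, 0.0, -1.0]
finger_gap: 22.7
10.975 [579.4 186.8  54.1] tool x yaw -104.59 z [ 1.1e-03  1.0e-04 -1.0e+00] [ 0.08  0.03 -1.04] 22.677799972448327
```

View pics/s9c.png

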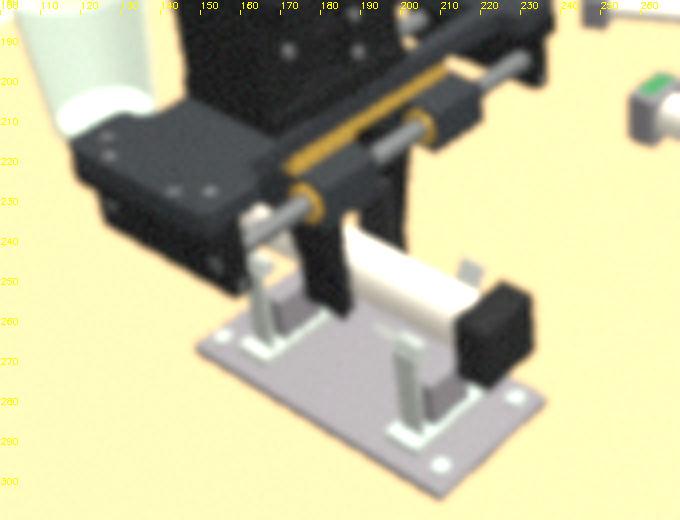

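View pics/w9c.png

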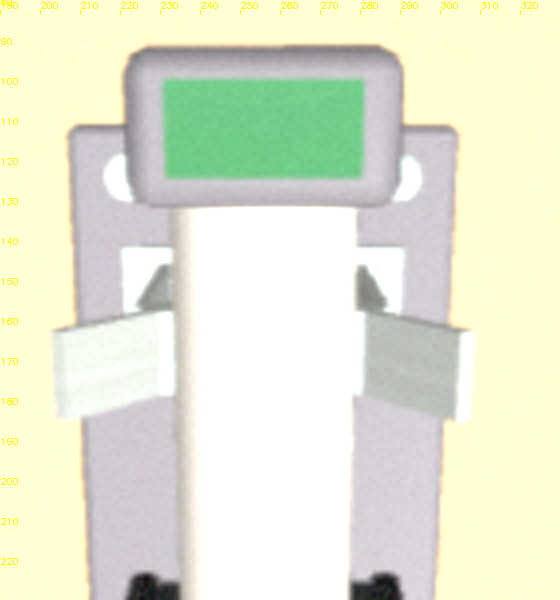

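Well centred: the lips are symmetric about the barrel and the heads lie outside the jaws. Now I'll press down in small steps.

```bash
python3 -m inch '[{"translation":[0,0,0.003],"angular":[0,0,0],"fingers":0.01},{"translation":[0,0,0.002],"angular":[0,0,0],"fingers":0.01},{"translation":[0,0,0.002],"angular":[0,0,0],"fingers":0.01},{"translation":[0,0,0.002],"angular":[0,0,0],"fingers":0.01},{"translation":[0,0,0],"angular":[0,0,0],"fingers":0.01}]'
python3 -m inch '[{"translation":[0,0,0.002],"angular":[0,0,0],"fingers":0.01},{"translation":[0,0,0.002],"angular":[0,0,0],"fingers":0.01},{"translation":[0,0,0.002],"angular":[0,0,0],"fingers":0.01},{"translation":[0,0,0],"angular":[0,0,0],"fingers":0.01}]'
python3 -m inch '[{"translation":[0,0,0.002],"angular":[0,0,0],"fingers":0.01},{"translation":[0,0,0.002],"angular":[0,0,0],"fingers":0.01},{"translation":[0,0,0],"angular":[0,0,0],"fingers":0.01},{"translation":[0,0,0],"angular":[0,0,0],"fingers":0.01}]'
```

```text
time: 11.7
ee_pos: [580.8, 187.0, 46.8]
orientation: [-1.919, 2.482, -0.004]
ft_force: [-1.2, 0.8, 9.3]
finger_gap: 22.6
time: 12.2
ee_pos: [580.3, 186.8, 39.1]
orientation: [-1.92, 2.484, -0.003]
ft_force: [1.1, 0.4, 1.8]
finger_gap: 22.5
time: 12.7
ee_pos: [578.1, 187.0, 33.3]
orientation: [1.92, -2.484, -0.002]
ft_force: [1.8, 3.4, -9.6]
finger_gap: 22.3
```

```bash
python3 -m inch '[{"translation":[0,0,0.001],"angular":[0,0,0],"fingers":0.01},{"translation":[0,0,0.001],"angular":[0,0,0],"fingers":0.01},{"translation":[0,0,0.001],"angular":[0,0,0],"fingers":0.01},{"translation":[0,0,0],"angular":[0,0,0],"fingers":0.01},{"translation":[0,0,0],"angular":[0,0,0],"fingers":0.01}]'
python3 wcap.py w10
python3 - <<'E'
from h import *
p,d=robot.capture("side"); cv2.imwrite("pics/s10.png",p[:,:,::-1]); crop("pics/s10.png","pics/s10c.png",100,180,170,130,4)
E
```

```text
time: 13.32
ee_pos: [579.1, 187.0, 31.8]
orientation: [-1.921, 2.485, 0.0]
ft_force: [0.4, 5.1, -3.0]
finger_gap: 22.9
13.325 [579.1 187.   31.8] tool x yaw -104.6 z [ 5.e-04  4.e-04 -1.e+00] [ 0.36  5.15 -3.04] 22.871138695343802
```

View pics/s10c.png

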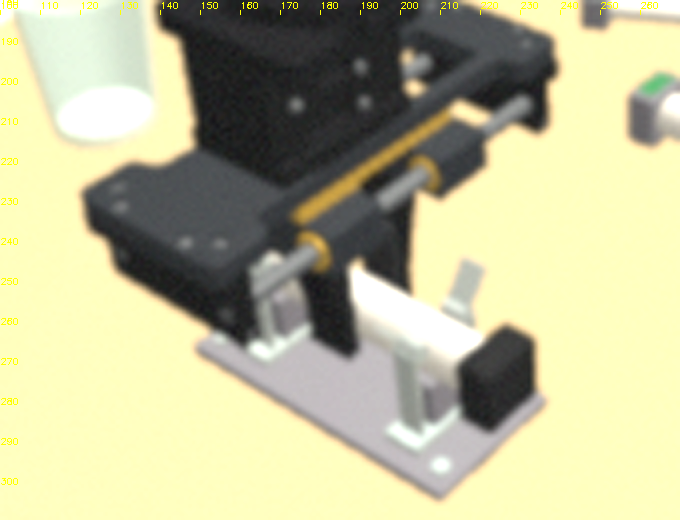

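View pics/w10.png

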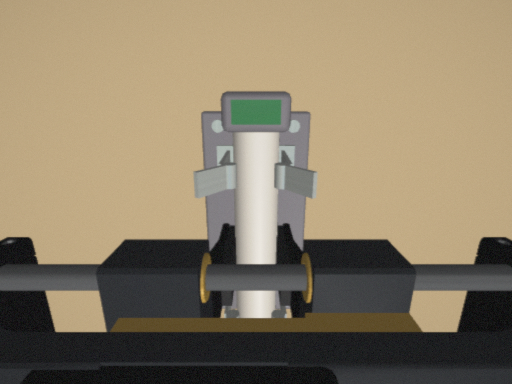

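```bash
python3 -m inch '[{"translation":[0,0,0.001],"angular":[0,0,0],"fingers":0.01},{"translation":[0,0,0.0005],"angular":[0,0,0],"fingers":0.01},{"translation":[0,0,0],"angular":[0,0,0],"fingers":0.01},{"translation":[0,0,0],"angular":[0,0,0],"fingers":0.01}]'
python3 -m inch '[{"translation":[0,0,0],"angular":[0,0,0],"fingers":0.05},{"translation":[0,0,0],"angular":[0,0,0],"fingers":0.05},{"translation":[0,0,0],"angular":[0,0,0],"fingers":0.05},{"translation":[0,0,0],"angular":[0,0,0],"fingers":0.05},{"translation":[0,0,0],"angular":[0,0,0],"fingers":0.05},{"translation":[0,0,0],"angular":[0,0,0],"fingers":0.05}]'
```

```text
time: 13.92
ee_pos: [579.3, 186.8, 31.4]
orientation: [-1.921, 2.485, -0.001]
ft_force: [-2.0, 4.4, 5.3]
finger_gap: 22.6
time: 14.68
ee_pos: [579.0, 186.6, 30.0]
orientation: [1.921, -2.485, 0.0]
ft_force: [-0.8, -0.5, 0.4]
finger_gap: 49.8
```

The force went positive, which means the meter is seated. I've released it and will retreat straight up.

```bash
python3 -m inch '[{"translation":[0,0,-0.01],"angular":[0,0,0],"fingers":0.05},{"translation":[0,0,-0.025],"angular":[0,0,0],"fingers":0.05},{"translation":[0,0,-0.04],"angular":[0,0,0],"fingers":0.05},{"translation":[0,0,-0.04],"angular":[0,0,0],"fingers":0.05},{"translation":[0,0,-0.04],"angular":[0,0,0],"fingers":0.05},{"translation":[0.03,0,0],"angular":[0,0,0],"fingers":0.05},{"translation":[0.03,0,0],"angular":[0,0,0],"fingers":0.05},{"translation":[0.03,0,0],"angular":[0,0,0],"fingers":0.05},{"translation":[0,0,0],"angular":[0,0,0],"fingers":0.05},{"translation":[0,0,0],"angular":[0,0,0],"fingers":0.05},{"translation":[0,0,0],"angular":[0,0,0],"fingers":0.05}]'
python3 wcap.py w11
python3 - <<'E'
from h import *
for n in("side","top"):
    p,d=robot.capture(n); cv2.imwrite(f"pics/{n}11.png",p[:,:,::-1])
crop("pics/side11.png","pics/s11c.png",130,210,130,110,5)
crop("pics/w11.png","pics/w11c.png",110,80,110,160,4)
E
```

```text
time: 16.05
ee_pos: [556.6, 100.5, 185.2]
orientation: [-1.922, 2.484, -0.0]
ft_force: [-0.5, 0.3, 0.3]
finger_gap: 49.8
16.05 [556.6 100.5 185.2] tool x yaw -104.54 z [ 6.e-04  3.e-04 -1.e+00] [-0.49  0.31  0.26] 49.81569384497049
```

View pics/s11c.png

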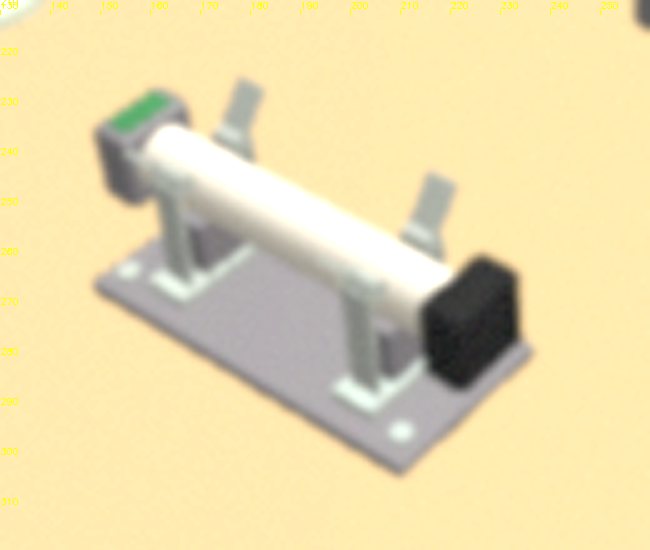

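View pics/w11c.png

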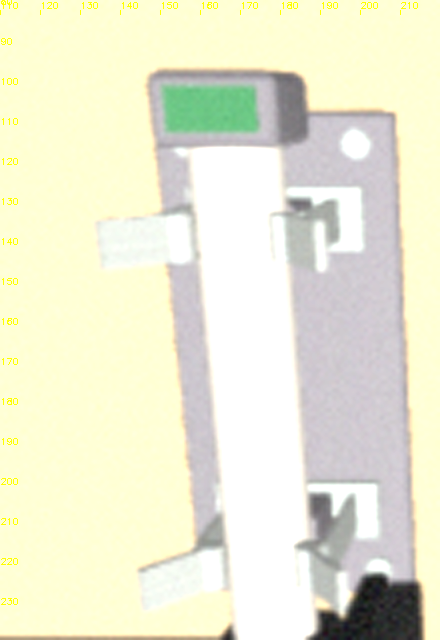

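View pics/top11.png

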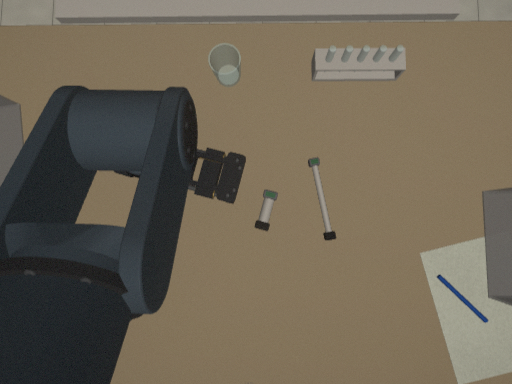

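Run:
```python
from h import *
import pickle
w=pickle.load(open("pics/w11.pkl","rb"));s=cam("side")
P,e=tri(w,(162.5,107),s,(157.6,232));print("green",P,e)
c=np.array([579.7,186.1]);a=np.radians(-14.65);M=np.array([[np.cos(a),np.sin(a)],[-np.sin(a),np.cos(a)]])
print("clip frame",M@(P[:2]-c), M@(atz(w,162.5,107,60)[:2]-c))
# black-head end top edge in side at z=60, expected head centres projections
for x in(77,-77):
    Q=np.r_[c+M.T@[x,0],60]; print(x,"side",proj(s,Q),"wrist",proj(w,Q))
```

```text
green [654.89092987 167.59559542  59.31962228] 2.007161049890684
clip frame [77.42640308  1.11401513] [76.75387152  0.13336945]
77 side (np.float64(158.76411095398043), np.float64(231.5130641180661)) wrist (np.float64(162.61471421384897), np.float64(106.73291743659907))
-77 side (np.float64(224.47364697413667), np.float64(266.2566339760548)) wrist (np.float64(175.61722587034612), np.float64(250.3337187412389))
```

```bash
python3 -c "
from cell import robot
print(robot.state()['time'],robot.hand_in())"
```

```text
the job is handed in; nothing more can be done
16.2 None
```

The pocket meter is back in its spring clip, pressed down until both ends snapped in, then released. I handed the job in at 16.2 s of the 42 s allowed; no verdict is reported.

- **Pressing in:** I gripped the barrel at mid-length, laid it over both jaw pairs and pressed straight down in small steps. The wrist force read about 9 N before the snap. It then showed the clip pulling the meter in, and about +5 N once it was home.
- **Last checks:**
  - **Height:** the top of the grey head measures 59.3 mm up from two cameras; 60 mm is expected when the meter is home.
  - **Position:** the grey head is 0.1–1.1 mm off the clip's line and within about 0.5 mm of centred along it. The black head sits where I predicted in the side view.
  - **Jaws:** the noses of both pairs are above the barrel, and the meter lies straight along the clip.
- **Bystanders:** in the last top view the slim and short meters lie where they started. The gripper is well clear, with the wrist force near zero.
- **Disagreements:** the cameras differed by about 1–2 mm on the clip's position, within their calibration. The two camera rays to the grey head missed each other by 2 mm. One early wrist-camera height came out meaningless because the camera had moved along its own line of sight, so I used the top and side cameras for that height instead.

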